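# Shut and pin the hinged pendant mould, and hold it squeezed

### The arm

A 7-joint arm with a two-finger parallel gripper is mounted at the origin on the work surface. World frame = base frame: x ahead of the robot, y to its left, z up, the work surface at z = 0. Lengths are in m, angles in rad, forces in N, time in s.
With the tool pointing down it reaches from about 0.4 to 0.85 m from the base axis. Payload 6.9 kg.
Tool frame: the origin (TCP) lies between the finger pads, 19 mm behind the fingertips; this is the grasp point; z points along the fingers, y is the line along which they close (so a half turn about z gives the same grasp; the last joint's range is limited). The gripper opens to 85 mm and grips with 20 to 120 N. Pads are 22 mm wide; open, the fingers measure 114 mm over their backs; the gripper's body (76 mm by 85 mm) begins 54 mm behind the grasp point. The pads swing forward as they close: fully open they stand 13 mm farther back than shut.
Start: joints at [-1.131, 0.507, -0.238, 1.5, 0.126, 1.149, -0.155], TCP at [0.205, 0.59, 0.25] pointing down, gripper open.
Joint ranges: [-3.08, 3.08], [-0.24, 2.05], [-1.43, 1.35], [0, 2.5], [-1.52, 4.66], [0.17, 1.96], [-2.89, 2.89]. Speed limits (rad/s): [2.39, 2.39, 3.14, 3.14, 3.14, 3.14, 3.14].

### API

Orientations are given as a rotation vector (axis times angle).
In Python, from workcell import * gives the robot as it stands.
- The arm moves only by the tool step_arm, never from a script. Its argument "motion" is a list of rows, each an object of numbers: "ax", "ay", "az": the turn, a rotation vector about the world's x, y, z in degrees; "x", "y", "z": the shift along the world's x, y, z in cm; "hand": the closure in counts, from 0 (fully open) to 255 (shut). A call has 1 to 12 rows; each row shifts and turns the commanded pose from where the row before left it; what a row does not reach is not made up. A row lasts 1/10 s, in which the tool goes at most 50 mm and 8.59 degrees, less where a joint would pass 70% of its speed; a pose out of reach is approached as far as the arm can. A call with a gripper value outside its range is refused whole. The fingers move at their own pace and stop on an object; "newtons" is the grip in N (left out, the last holds). Time passes only in rows, so rows that do not move let the fingers close. It gives the time, the measured TCP pose, the force, the opening and the grip force at its end, in the units of the state.
- read_state(): the state, without advancing time (a new reading comes with each control period).
- capture(name): name is "side" or "top" or "wrist"; returns a dict with "img" (420x560x3 uint8, red, green, blue), "vfov" (degrees; the focal length in pixels is half the picture's height over the tangent of half this angle, whatever the lens; pixels are square), "cx", "cy" (the principal point, pixels), "k1" (the pictures are not rectified: a ray, as slopes to the right and down, at radius r is drawn at 1 + k1 r^2 times it, then the intrinsics apply), "extrinsics" (4x4, takes a point from camera to world coordinates); the wrist camera has in their place "T_tool_cam" (4x4, takes a point from camera to tool coordinates, whose origin is the TCP and whose axes are the flange's). Camera axes: x right, y down, z forward; pixel columns grow to the right and rows downward; lengths in m; the calibration is good to about 2 mm. A picture is of the moment at which its call begins: read the wrist's pose just before it. There is no depth.
- finish_job(): hands the job in; it is judged then, once.
Trained networks look in a picture, given as the dict that the camera call returned (one of the last four; its "shot" number tells which), for a name from the list of things; names that differ only in an ending like _2 or _b are one class to them, and where a whole thing is asked for, a point or a joint stands for the part that bears it (a point fixed in the world has none). Each returns a list of dicts, best first, with "score" (0 to 1); they miss things now and then, are a little off and sometimes report something else, mostly with a low value. They report only what shows in the picture. A call takes as long as a camera call. They do not tell look-alikes from the thing itself.
- spot_in(picture, label): "uv" ([column, row] in pixels, amid what is visible of it).
- cut_out(picture, label): "mask" (420x560 bool, what is visible of it) and "uv" ([column, row] in pixels, amid what is visible of it).
- spot_point(picture, label): "uv" ([column, row] in pixels: a listed point, or the origin of a listed thing).
The state is a dict: "clock": time; "joint_positions": joint angles; "qd": joint speeds; "effort": joint torques, N m; "eef_pos": TCP position; "eef_rot": TCP orientation; "force": force on the tool from outside, world axes, zero at the start; "ft_torque": the same for the moment, N m; "finger_gap": finger opening in m; "gripper_force": force on a finger pad.
Only numpy, scipy, OpenCV 4.12 (cv2) and the standard library are available. Lean on these libraries where they do the work, as an engineer would, in place of code of your own. Each camera call takes 0.05 s, during which the arm holds its last target. There are 200 camera calls.

### The job

Swing the open half of the aluminium pendant mould fully shut, then take the locking pin (the steel pin with the ribbed, flanged knob) out of its wooden block and push it down through the lined-up eyes at the end of the mould until its flange sits on the top eye. Then reach over the mould from above and squeeze its two halves firmly together between the fingers, and finish while still holding that squeeze. Leave the ball-headed punch, the jar and the bead basket where they are.

Things in the scene. Friction and masses are not known exactly. Their poses are not given: they have to be found in the camera images.
- mould: Steel base plate of the mould, fixed to the bench, 80 x 160 x 10 mm; origin at bench height, midway along the mould halves, under the plane where they meet. z up; y along the mould towards the hinge (the locking eyes are at -y); x across, from the swinging half (-x) to the fixed half (+x). Shut, the two halves together are 44 mm thick, with free space beside and above them.
- fixed_half: Fixed half of the mould: aluminium block 22 mm thick (x 0 to 22 mm in the mould's frame), 90 mm long (y -45 to 45), z 10 to 70 mm. Origin and axes as the base plate. At its -y end are two eyes (24 x 24 mm blocks centred at x 0, y -62; z 14 to 30 and 50 to 66), each with an upright 12 mm hole.
- swing_half: Swinging half: a like block, z 11 to 70 mm. Origin on the hinge axis at bench height; axes parallel to the base plate's when shut. In its own frame it fills x -22 to 0 (outer face at -22), y -10 to -100 mm. Starts open 0.5 to 1.1 rad, free end out to the mould's -x side. Hard stop when shut; a stiff hinge (0.12 N m, no spring) keeps it where it is left.
- mould_hinge (a point): Point on the upright hinge axis, at the top of its 16 mm barrel, 66 mm above the bench; the mould's y = 55 mm.
- mould_eye (a point): Centre of the mouth of the upper fixed eye's hole, on its top face, 66 mm above the bench, 117 mm from the hinge axis. The holes have 1 mm chamfers and go straight down.
- swing_eye (a point): Centre of the mouth of the upright 12 mm hole in the swinging half's eye (z 32 to 48 mm), 48 mm above the bench, 117 mm from the hinge axis; straight below point mould_eye, between the two fixed eyes, when the mould is shut.
- pin: Steel pin, 84 mm long, 60 g: 10 mm shank, nose tapering to 5 mm over 7 mm; 19 mm flange 52 to 56 mm above the tip; above it a ribbed round knob, 16 mm thick, up to 84 mm. Origin at the tip, z towards the knob. Stands loose in a 14 mm hole in a fixed wooden block 70 x 70 x 64 mm (flange on its top, tip 12 mm above the bench). Home in the mould, its tip is 14 mm above the bench.
- pin_tip (a point): The tip of the locking pin.
- punch: Bystander: steel doming punch with a 16 mm ball head and no flange, 80 mm long, standing in a second wooden block of the same size (its top 94 mm above the bench); the two blocks may change places. Origin at its lower end.
- jar: Bystander: glass jar with white cap, 60 mm across, 85 mm tall, origin at the centre of its underside.
- basket: Bystander: open white plastic basket of beads, 100 x 130 x 45 mm, origin at the centre of its underside.
Things that resemble listed ones, but are neither listed nor needed, are in the scene too. Leave any blue, orange or pink look-alike of the pin alone.

How it is judged:
By the outcome, as a careful person would: the job done as asked, in the order asked, and still so for the second after the job is handed in, while the arm keeps its last pose, push and grip.
It also fails if it takes over 58 s, if anything falls off the work surface, if the arm or the gripper's body presses on something with over 40 N, if the wrist force passes 120 N, or if a joint passes its speed limit or range.

## Working session

There is one attempt and no reset: what is moved stays moved. The work goes in short steps, Python scripts to look and compute and a tool call to move; the robot and the scene stay as the last step left them, time stands still between calls to the robot, and variables do not carry over. Pictures are saved under pics/ and viewed, at most 10 in all, crops included, and the job is handed in when it is done.

Besides the shell and the picture viewer there is one more tool, called after "Call:" as name(argument=value, ...) on one line, values as JSON. step_arm: Moves the arm, as the interface text tells. Its arguments: {"type":"object","properties":{"motion":{"type":"array","items":{"type":"object","properties":{"ax":{"type":"number"},"ay":{"type":"number"},"az":{"type":"number"},"x":{"type":"number"},"y":{"type":"number"},"z":{"type":"number"},"hand":{"type":"number"}}}},"newtons":{"type":"number"}},"required":["motion"]}

```bash
mkdir -p pics; ls; cat > h.py <<'E'
from workcell import *
import numpy as np, cv2
from scipy.spatial.transform import Rotation as R
def cam(c, st=None):
    f=c["img"].shape[0]/2/np.tan(np.radians(c["vfov"])/2)
    if "extrinsics" in c: T=np.array(c["extrinsics"])
    else:
        W=np.eye(4);W[:3,:3]=R.from_rotvec(st["eef_rot"]).as_matrix();W[:3,3]=st["eef_pos"];T=W@np.array(c["T_tool_cam"])
    return f,T
def ray(c,uv,st=None):
    f,T=cam(c,st); d=np.array([(uv[0]-c["cx"])/f,(uv[1]-c["cy"])/f]); s=d.copy()
    for _ in range(20): s=d/(1+c["k1"]*(s@s))
    v=T[:3,:3]@np.array([s[0],s[1],1]); return T[:3,3],v/np.linalg.norm(v)
def proj(c,p,st=None):
    f,T=cam(c,st); q=np.linalg.inv(T)@np.append(p,1); s=q[:2]/q[2]; s=s*(1+c["k1"]*(s@s)); return s*f+[c["cx"],c["cy"]]
def at_z(c,uv,z,st=None):
    o,v=ray(c,uv,st); return o+v*(z-o[2])/v[2]
def tri(rs):
    A=sum(np.eye(3)-np.outer(v,v) for o,v in rs); b=sum((np.eye(3)-np.outer(v,v))@o for o,v in rs)
    p=np.linalg.solve(A,b); return p,max(np.linalg.norm((np.eye(3)-np.outer(v,v))@(p-o)) for o,v in rs)
def save(c,n): cv2.imwrite("pics/"+n+".png",c["img"][:,:,::-1])
E
python3 - <<'E'
from h import *
st=read_state(); print({k:np.round(v,3).tolist() for k,v in st.items()})
cs={}
for n in("side","top"):
    c=cs[n]=capture(n); save(c,n+"0")
    for l in("mould_hinge","mould_eye","swing_eye","pin_tip","pin","punch","jar","basket","mould"):
        for f in (spot_point,spot_in):
            if f is spot_in and l in("mould_hinge","mould_eye","swing_eye","pin_tip"): continue
            print(n,l,f.__name__,[(round(d["score"],2),np.round(d["uv"]).tolist(), at_z(c,d["uv"],.066 if "eye" in l or "hinge" in l else .08)[:2].round(3).tolist()) for d in f(c,l)[:4]])
im=np.hstack([cv2.resize(cs[n]["img"],(560,420)) for n in cs])
E
```

```text
pics
{'clock': 0.0, 'joint_positions': [-1.131, 0.508, -0.238, 1.501, 0.126, 1.149, -0.155], 'qd': [-0.0, -0.001, 0.001, -0.002, 0.001, -0.0, -0.0], 'effort': [-0.0, -62.059, -2.187, -24.964, 0.013, 0.012, 0.0], 'eef_pos': [0.205, 0.59, 0.249], 'eef_rot': [-0.523, -3.097, 0.003], 'force': [0.975, 0.219, -0.513], 'ft_torque': [0.028, -0.037, 0.01], 'gripper_force': 0.0, 'finger_gap': 0.085}
side mould_hinge call [(0.88, [276.0, 211.0], [0.584, -0.03])]
side mould_eye call [(0.66, [312.0, 196.0], [0.539, -0.125])]
side swing_eye call [(0.77, [328.0, 212.0], [0.484, -0.076])]
side pin_tip call [(0.84, [216.0, 379.0], [0.478, 0.384]), (0.63, [275.0, 309.0], [0.462, 0.239]), (0.53, [286.0, 400.0], [0.386, 0.372]), (0.52, [313.0, 197.0], [0.527, -0.097])]
side pin call [(0.96, [215.0, 383.0], [0.476, 0.389]), (0.71, [286.0, 399.0], [0.386, 0.371]), (0.57, [277.0, 312.0], [0.457, 0.243])]
side pin call [(0.87, [289.0, 372.0], [0.398, 0.333]), (0.76, [214.0, 357.0], [0.498, 0.356]), (0.6, [257.0, 315.0], [0.48, 0.261]), (0.57, [274.0, 286.0], [0.485, 0.192])]
side punch call [(0.3, [184.0, 2
[... 919 characters left out ...]
7, [122.0, 233.0], [0.498, 0.32])]
top pin call [(0.62, [117.0, 227.0], [0.509, 0.331]), (0.62, [198.0, 240.0], [0.488, 0.163])]
top punch call [(0.41, [172.0, 179.0], [0.611, 0.223])]
top punch call [(0.61, [310.0, 222.0], [0.526, -0.059])]
top jar call [(0.83, [239.0, 131.0], [0.714, 0.088])]
top jar call [(0.73, [235.0, 128.0], [0.722, 0.096]), (0.57, [312.0, 226.0], [0.519, -0.064])]
top basket call [(0.69, [440.0, 180.0], [0.616, -0.327])]
top basket call [(0.83, [445.0, 177.0], [0.623, -0.338]), (0.63, [311.0, 225.0], [0.52, -0.062])]
top mould call [(0.95, [321.0, 210.0], [0.551, -0.082])]
top mould call [(0.92, [320.0, 211.0], [0.548, -0.079]), (0.41, [237.0, 128.0], [0.722, 0.093])]
```

View pics/side0.png

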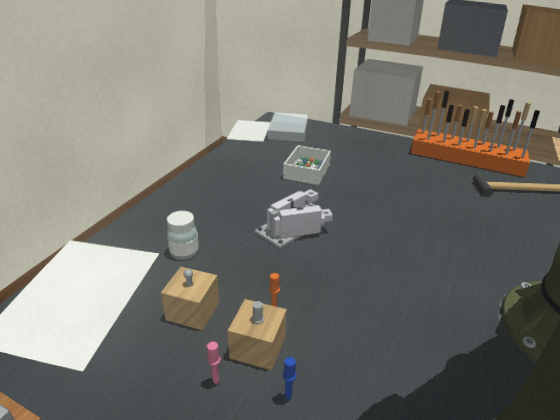

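View pics/top0.png

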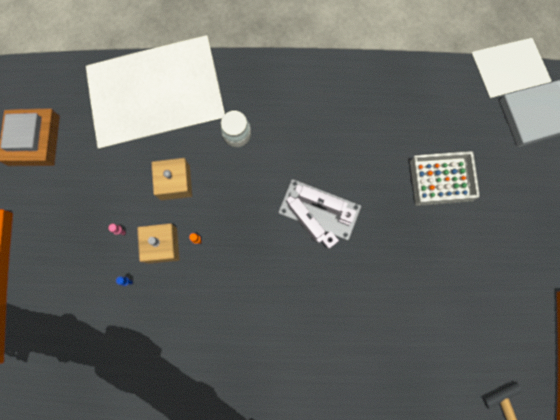

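Side: pin knob at (258,312) in the near block, punch ball (188,273), mould around (295,215). Top: pin (152,240), punch (167,174), mould hinge about (293,193), fixed eye (347,211), swing eye (329,240); orange pin (195,238), blue (123,280) and pink (116,228) stand around the block.

```bash
python3 - <<'E'
from h import *
s=capture("side");t=capture("top")
for n,a,b in [("knobtop",(258,304),(152,240)),("hinge",(276,211),(293,193)),("eye",(312,196),(347,211)),("swing",(328,212),(329,240)),("orange",(275,276),(195,237))]:
    print(n,*tri([ray(s,a),ray(t,b)]))
h=at_z(t,(293,193),.066)
for n,uv in [("hinge",(293,193)),("eye",(347,211)),]: print(n,at_z(t,uv,.066))
print(at_z(t,(329,240),.048), at_z(t,(152,240),.096))
print(cam(t)[1][:3,3],cam(s)[1][:3,3])
c=capture("wrist");print(c["T_tool_cam"],c["vfov"])
E
```

```text
knobtop [0.48314856 0.25314661 0.09442145] 0.0001328297742827823
hinge [ 0.58433508 -0.02592396  0.06963837] 0.0026002263391078514
eye [ 0.54794304 -0.13745088  0.05718159] 0.005459754233260462
swing [ 0.49231058 -0.10022346  0.05007304] 0.0017860632327318048
orange [0.49309485 0.16969499 0.07929608] 0.0003969273490533819
hinge [ 0.58764423 -0.02522082  0.066     ]
eye [ 0.55177813 -0.13530713  0.066     ]
[ 0.49432236 -0.10002119  0.048     ] [0.48309265 0.25278872 0.096     ]
[ 0.35941161 -0.0167466   1.15707052] [0.27404637 0.66248034 0.55438056]
[[-7.33665571e-04 -9.52807562e-01 -3.03574064e-01  7.79115221e-02]
 [ 9.99999365e-01 -4.39369864e-04 -1.03773745e-03  1.04693395e-04]
 [ 8.55382798e-04 -3.03574632e-01  9.52807279e-01 -1.24184835e-01]
 [ 0.00000000e+00  0.00000000e+00  0.00000000e+00  1.00000000e+00]] 65.29937678645962
```

Call:
step_arm(motion=[{"x": 2, "y": -4.1, "hand": 255}, {"x": 2, "y": -4.1, "hand": 255}, {"x": 2, "y": -4.1, "hand": 255}, {"x": 2, "y": -4.1, "hand": 255}, {"x": 2, "y": -4.1, "hand": 255}, {"x": 2, "y": -4.1, "hand": 255}, {"x": 2, "y": -4.1, "hand": 255}, {"x": 2, "y": -4.1, "hand": 255}, {"x": 2, "y": -4.1, "hand": 255}, {"x": 2, "y": -4.1, "hand": 255}, {"x": 2, "y": -4.1, "hand": 255}, {"x": 2, "y": -4.1, "hand": 255}], newtons=40)

```text
invalid input at $.motion[0]: expected keys ax, ay, az, x, y, z, hand
```

Call:
step_arm(motion=[{"x": 1.9, "y": -3.5, "hand": 255}, {"x": 1.9, "y": -3.5, "hand": 255}, {"x": 1.9, "y": -3.5, "hand": 255}, {"x": 1.9, "y": -3.5, "hand": 255}, {"hand": 255}, {"hand": 255}])

```text
invalid input at $.motion[0]: expected keys ax, ay, az, x, y, z, hand
```

```bash
cat > m.py <<'E'
from h import *
st=read_state(); c=capture("wrist"); save(c,"w1")
print({k:np.round(st[k],4).tolist() for k in("clock","eef_pos","eef_rot","finger_gap")})
M=R.from_rotvec(st["eef_rot"]).as_matrix(); print("toolx",M[:,0],"tooly",M[:,1])
for l,z in(("mould_hinge",.066),("mould_eye",.066),("swing_eye",.048)):
    for d in spot_point(c,l)[:2]: print(l,round(d["score"],2),np.round(d["uv"]),at_z(c,d["uv"],z,st))
E
python3 m.py
```

```text
{'clock': 1.65, 'eef_pos': [0.2054, 0.5903, 0.25], 'eef_rot': [0.5235, 3.0977, -0.0002], 'finger_gap': 0.0854}
toolx [-9.44470901e-01  3.28595063e-01 -3.03719005e-05] tooly [ 3.28595064e-01  9.44470896e-01 -1.02768562e-04]
```

Call:
step_arm(motion=[{"ax": 0, "ay": 0, "az": 0, "x": 2, "y": -4.1, "z": 0, "hand": 255}, {"ax": 0, "ay": 0, "az": 0, "x": 2, "y": -4.1, "z": 0, "hand": 255}, {"ax": 0, "ay": 0, "az": 0, "x": 2, "y": -4.1, "z": 0, "hand": 255}, {"ax": 0, "ay": 0, "az": 0, "x": 2, "y": -4.1, "z": 0, "hand": 255}, {"ax": 0, "ay": 0, "az": 0, "x": 2, "y": -4.1, "z": 0, "hand": 255}, {"ax": 0, "ay": 0, "az": 0, "x": 2, "y": -4.1, "z": 0, "hand": 255}, {"ax": 0, "ay": 0, "az": 0, "x": 2, "y": -4.1, "z": 0, "hand": 255}, {"ax": 0, "ay": 0, "az": 0, "x": 2, "y": -4.1, "z": 0, "hand": 255}, {"ax": 0, "ay": 0, "az": 0, "x": 2, "y": -4.1, "z": 0, "hand": 255}, {"ax": 0, "ay": 0, "az": 0, "x": 2, "y": -4.1, "z": 0, "hand": 255}, {"ax": 0, "ay": 0, "az": 0, "x": 2, "y": -4.1, "z": 0, "hand": 255}, {"ax": 0, "ay": 0, "az": 0, "x": 2, "y": -4.1, "z": 0, "hand": 255}], newtons=40)

```text
clock: 3.05
eef_pos: [0.446, 0.0966, 0.2504]
eef_rot: [0.523, 3.097, 0.001]
force: [0.6, 1.1, -0.5]
finger_gap: 0.0002
gripper_force: 0.0
```

Call:
step_arm(motion=[{"ax": 0, "ay": 0, "az": 0, "x": 1.9, "y": -3.5, "z": 0, "hand": 255}, {"ax": 0, "ay": 0, "az": 0, "x": 1.9, "y": -3.5, "z": 0, "hand": 255}, {"ax": 0, "ay": 0, "az": 0, "x": 1.9, "y": -3.5, "z": 0, "hand": 255}, {"ax": 0, "ay": 0, "az": 0, "x": 1.9, "y": -3.5, "z": 0, "hand": 255}, {"ax": 0, "ay": 0, "az": 0, "x": 0, "y": 0, "z": 0, "hand": 255}, {"ax": 0, "ay": 0, "az": 0, "x": 0, "y": 0, "z": 0, "hand": 255}])

```text
clock: 3.65
eef_pos: [0.5214, -0.0424, 0.2497]
eef_rot: [-0.527, -3.097, -0.0]
force: [-0.4, 0.9, -0.2]
finger_gap: 0.0
gripper_force: 0.0
```

```bash
python3 m.py
```

```text
{'clock': 3.65, 'eef_pos': [0.5214, -0.0424, 0.2497], 'eef_rot': [-0.5266, -3.0966, -0.0001], 'finger_gap': 0.0}
toolx [-9.43777877e-01  3.30579916e-01  4.88209301e-04] tooly [ 3.30579940e-01  9.43777994e-01 -3.24928023e-05]
mould_hinge 0.81 [321. 239.] [ 0.5867411  -0.02614799  0.066     ]
mould_eye 0.84 [206. 235.] [ 0.5434406  -0.13554478  0.066     ]
swing_eye 0.85 [223. 173.] [ 0.49278218 -0.09924196  0.048     ]
```

View pics/w1.png

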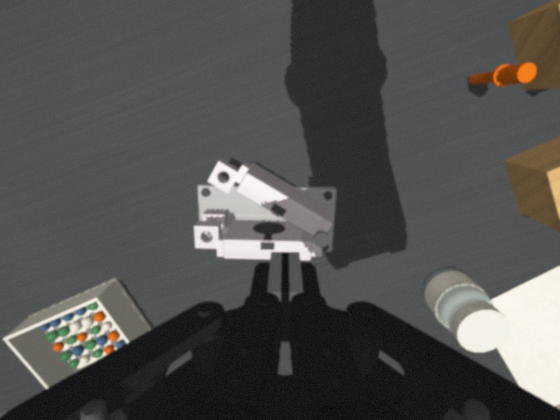

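Hinge (321,239), fixed eye (206,236), swing eye (223,177); the plate's edges run parallel to the picture, so the tool is already aligned with the mould.

Call:
step_arm(motion=[{"ax": 0, "ay": 0, "az": 0, "x": -3, "y": -0.7, "z": -2, "hand": 255}, {"ax": 0, "ay": 0, "az": 0, "x": -3.1, "y": -0.6, "z": -2, "hand": 255}, {"ax": 0, "ay": 0, "az": 0, "x": 0, "y": 0, "z": -4, "hand": 255}, {"ax": 0, "ay": 0, "az": 0, "x": 0, "y": 0, "z": -4, "hand": 255}, {"ax": 0, "ay": 0, "az": 0, "x": 0, "y": 0, "z": -4, "hand": 255}, {"ax": 0, "ay": 0, "az": 0, "x": 0, "y": 0, "z": -3, "hand": 255}, {"ax": 0, "ay": 0, "az": 0, "x": 0, "y": 0, "z": -1.2, "hand": 255}, {"ax": 0, "ay": 0, "az": 0, "x": 0, "y": 0, "z": 0, "hand": 255}])

```text
clock: 4.65
eef_pos: [0.4593, -0.0536, 0.0466]
eef_rot: [-0.52, -3.095, -0.0]
force: [0.2, -0.4, 0.5]
finger_gap: 0.0002
gripper_force: 0.0
```

Call:
step_arm(motion=[{"ax": 0, "ay": 0, "az": 0, "x": 0.8, "y": -0.29, "z": 0, "hand": 255}, {"ax": 0, "ay": 0, "az": 0, "x": 0.8, "y": -0.29, "z": 0, "hand": 255}, {"ax": 0, "ay": 0, "az": 0, "x": 0.8, "y": -0.29, "z": 0, "hand": 255}, {"ax": 0, "ay": 0, "az": 0, "x": 0.8, "y": -0.29, "z": 0, "hand": 255}, {"ax": 0, "ay": 0, "az": 0, "x": 0.8, "y": -0.29, "z": 0, "hand": 255}, {"ax": 0, "ay": 0, "az": 0, "x": 0.8, "y": -0.29, "z": 0, "hand": 255}, {"ax": 0, "ay": 0, "az": 0, "x": 0.8, "y": -0.29, "z": 0, "hand": 255}, {"ax": 0, "ay": 0, "az": 0, "x": 0, "y": 0, "z": 0, "hand": 255}])

```text
clock: 5.45
eef_pos: [0.519, -0.076, 0.0495]
eef_rot: [0.524, 3.093, -0.0]
force: [0.4, -0.0, 7.7]
finger_gap: 0.0
gripper_force: 0.0
```

Call:
step_arm(motion=[{"ax": 0, "ay": 0, "az": 0, "x": 0, "y": 0, "z": 0.7, "hand": 255}, {"ax": 0, "ay": 0, "az": 0, "x": 0, "y": 0, "z": 0, "hand": 255}])

```text
clock: 5.65
eef_pos: [0.5172, -0.0753, 0.0561]
eef_rot: [0.524, 3.096, 0.0]
force: [-0.2, -0.2, 0.4]
finger_gap: -0.0004
gripper_force: 0.0
```

```bash
sed -i 's/"w1"/"w2"/' m.py; python3 m.py
```

```text
{'clock': 5.65, 'eef_pos': [0.5172, -0.0753, 0.0561], 'eef_rot': [0.5236, 3.0958, 0.0001], 'finger_gap': -0.0004}
toolx [-0.94438341  0.32884172 -0.00175832] tooly [3.28841626e-01 9.44385018e-01 3.49539802e-04]
```

View pics/w2.png

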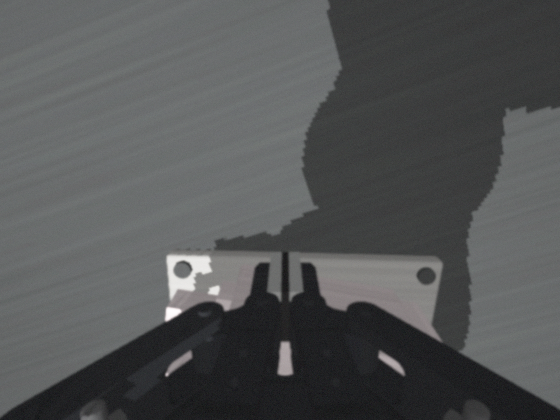

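The plate shows at (167–440, 258); the fingers hide the swinging half. Keep pushing and watch the force.

Call:
step_arm(motion=[{"ax": 0, "ay": 0, "az": 0, "x": 0.5, "y": -0.17, "z": 0, "hand": 255}, {"ax": 0, "ay": 0, "az": 0, "x": 0.5, "y": -0.17, "z": 0, "hand": 255}, {"ax": 0, "ay": 0, "az": 0, "x": 0, "y": 0, "z": 0, "hand": 255}])

```text
clock: 6.15
eef_pos: [0.5269, -0.0788, 0.0547]
eef_rot: [-0.524, -3.097, 0.0]
force: [-0.5, 0.2, -0.3]
finger_gap: 0.0003
gripper_force: 0.0
```

Call:
step_arm(motion=[{"ax": 0, "ay": 0, "az": 0, "x": 0.4, "y": -0.14, "z": 0, "hand": 255}, {"ax": 0, "ay": 0, "az": 0, "x": 0, "y": 0, "z": 0, "hand": 255}])

```text
clock: 6.35
eef_pos: [0.5308, -0.0801, 0.0548]
eef_rot: [0.524, 3.098, -0.0]
force: [0.3, -0.6, -1.4]
finger_gap: -0.0
gripper_force: 0.2
```

Call:
step_arm(motion=[{"ax": 0, "ay": 0, "az": 0, "x": 0.3, "y": -0.1, "z": 0, "hand": 255}, {"ax": 0, "ay": 0, "az": 0, "x": 0, "y": 0, "z": 0, "hand": 255}])

```text
clock: 6.55
eef_pos: [0.5317, -0.0804, 0.0547]
eef_rot: [-0.523, -3.094, -0.0]
force: [-6.1, 1.5, 2.4]
finger_gap: 0.0001
gripper_force: 3.1
```

Call:
step_arm(motion=[{"ax": 0, "ay": 0, "az": 0, "x": 0.2, "y": -0.07, "z": 0, "hand": 255}, {"ax": 0, "ay": 0, "az": 0, "x": 0, "y": 0, "z": 0, "hand": 255}])

```text
clock: 6.75
eef_pos: [0.5317, -0.0805, 0.0545]
eef_rot: [-0.522, -3.09, -0.0]
force: [-11.2, 2.4, 7.3]
finger_gap: 0.0001
gripper_force: 5.8
```

Call:
step_arm(motion=[{"ax": 0, "ay": 0, "az": 0, "x": 0.2, "y": -0.07, "z": 0, "hand": 255}, {"ax": 0, "ay": 0, "az": 0, "x": 0, "y": 0, "z": 0, "hand": 255}])

```text
clock: 6.95
eef_pos: [0.5317, -0.0805, 0.0543]
eef_rot: [-0.52, -3.086, -0.001]
force: [-16.2, 5.3, 12.0]
finger_gap: -0.0003
gripper_force: 8.5
```

Stopped at the expected face position with rising force: shut. Back off, rise and look.

Call:
step_arm(motion=[{"ax": 0, "ay": 0, "az": 0, "x": -2, "y": 0.7, "z": 0, "hand": 255}, {"ax": 0, "ay": 0, "az": 0, "x": -2, "y": 0.7, "z": 1, "hand": 255}, {"ax": 0, "ay": 0, "az": 0, "x": 0, "y": 0, "z": 4, "hand": 255}, {"ax": 0, "ay": 0, "az": 0, "x": 0, "y": 0, "z": 4, "hand": 255}, {"ax": 0, "ay": 0, "az": 0, "x": 0, "y": -0.5, "z": 4, "hand": 255}, {"ax": 0, "ay": 0, "az": 0, "x": 0, "y": -0.5, "z": 4, "hand": 255}, {"ax": 0, "ay": 0, "az": 0, "x": 0, "y": 0, "z": 2, "hand": 255}, {"ax": 0, "ay": 0, "az": 0, "x": 0, "y": 0, "z": 0, "hand": 255}, {"ax": 0, "ay": 0, "az": 0, "x": 0, "y": 0, "z": 0, "hand": 255}])

```text
clock: 7.85
eef_pos: [0.4977, -0.0781, 0.2452]
eef_rot: [0.523, 3.096, 0.0]
force: [-0.2, 0.0, -0.7]
finger_gap: 0.0002
gripper_force: 0.0
```

```bash
sed -i 's/"w2"/"w3"/' m.py; python3 m.py; python3 - <<'E'
import cv2
i=cv2.imread("pics/w3.png"); cv2.imwrite("pics/w3c.png",cv2.resize(i[130:330,100:400],None,fx=2.6,fy=2.6,interpolation=cv2.INTER_CUBIC))
E
```

```text
{'clock': 7.85, 'eef_pos': [0.4977, -0.0781, 0.2452], 'eef_rot': [0.5228, 3.0962, 0.0003], 'finger_gap': 0.0002}
toolx [-0.94456409  0.32832358 -0.00152055] tooly [3.28323275e-01 9.44565309e-01 4.51116049e-04]
mould_hinge 0.91 [364. 250.] [ 0.58734402 -0.02447456  0.066     ]
mould_eye 0.94 [246. 250.] [ 0.54793277 -0.13783402  0.066     ]
swing_eye 0.94 [245. 240.] [ 0.54421761 -0.13951174  0.048     ]
```

View pics/w3c.png

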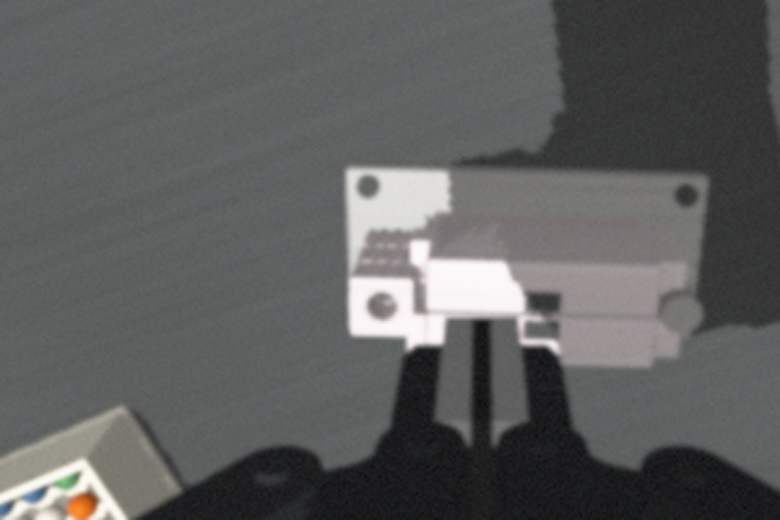

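Shut: the halves' seam is closed and the eye hole at crop (382,305) is lined up. Now to the pin with a quarter turn.

Call:
step_arm(motion=[{"ax": 0, "ay": 0, "az": 8.2, "x": -0.1, "y": 3, "z": 0, "hand": 100}, {"ax": 0, "ay": 0, "az": 8.2, "x": -0.1, "y": 3, "z": 0, "hand": 100}, {"ax": 0, "ay": 0, "az": 8.2, "x": -0.1, "y": 3, "z": 0, "hand": 100}, {"ax": 0, "ay": 0, "az": 8.2, "x": -0.1, "y": 3, "z": 0, "hand": 100}, {"ax": 0, "ay": 0, "az": 8.2, "x": -0.1, "y": 3, "z": 0, "hand": 100}, {"ax": 0, "ay": 0, "az": 8.2, "x": -0.1, "y": 3, "z": 0, "hand": 100}, {"ax": 0, "ay": 0, "az": 8.2, "x": -0.2, "y": 3, "z": 0, "hand": 100}, {"ax": 0, "ay": 0, "az": 8.2, "x": -0.2, "y": 3, "z": 0, "hand": 100}, {"ax": 0, "ay": 0, "az": 8.2, "x": -0.2, "y": 3, "z": 0, "hand": 100}, {"ax": 0, "ay": 0, "az": 8.2, "x": -0.2, "y": 3, "z": 0, "hand": 100}, {"ax": 0, "ay": 0, "az": 8, "x": -0.1, "y": 3, "z": 0, "hand": 100}, {"ax": 0, "ay": 0, "az": 0, "x": 0, "y": 0, "z": 0, "hand": 100}])

```text
clock: 9.25
eef_pos: [0.481, 0.2565, 0.2441]
eef_rot: [-1.833, 2.551, 0.006]
force: [-1.2, -0.4, 0.5]
finger_gap: 0.0521
gripper_force: 0.0
```

Call:
step_arm(motion=[{"ax": 0, "ay": 0, "az": 0, "x": 0, "y": 0, "z": -2.5, "hand": 100}, {"ax": 0, "ay": 0, "az": 0, "x": 0, "y": 0, "z": -2.5, "hand": 100}, {"ax": 0, "ay": 0, "az": 0, "x": 0, "y": 0, "z": 0, "hand": 100}, {"ax": 0, "ay": 0, "az": 0, "x": 0, "y": 0, "z": 0, "hand": 100}])

```text
clock: 9.65
eef_pos: [0.4823, 0.2513, 0.1947]
eef_rot: [1.818, -2.56, -0.0]
force: [-0.2, -0.3, 0.1]
finger_gap: 0.0519
gripper_force: 0.0
```

```bash
cat > p.py <<'E'
from h import *
import sys
st=read_state(); c=capture("wrist"); save(c,sys.argv[1])
print({k:np.round(st[k],4).tolist() for k in("clock","eef_pos","eef_rot","finger_gap")})
M=R.from_rotvec(st["eef_rot"]).as_matrix(); print("tooly",M[:,1],"toolz",M[:,2])
print("expected knob top px",proj(c,[.483,.253,.096],st))
for d in cut_out(c,"pin")[:3]:
    ys,xs=np.nonzero(d["mask"]); print("mask",round(d["score"],2),np.round(d["uv"]),xs.min(),xs.max(),ys.min(),ys.max(),at_z(c,d["uv"],.084,st))
E
python3 p.py w4
```

```text
{'clock': 9.65, 'eef_pos': [0.4823, 0.2513, 0.1947], 'eef_rot': [1.818, -2.56, -0.0004], 'finger_gap': 0.0519}
tooly [-0.9441531   0.32950484  0.00121862] toolz [-1.55718212e-03 -7.63572331e-04 -9.99998496e-01]
expected knob top px [284.2137152  216.95123868]
mask 0.79 [292. 299.] 279 299 267 323 [0.50248221 0.32699544 0.084     ]
mask 0.77 [238. 116.] 222 250 101 126 [0.49020396 0.17641869 0.084     ]
mask 0.77 [400. 246.] 376 417 218 264 [0.40726665 0.30909482 0.084     ]
```

View pics/w4.png

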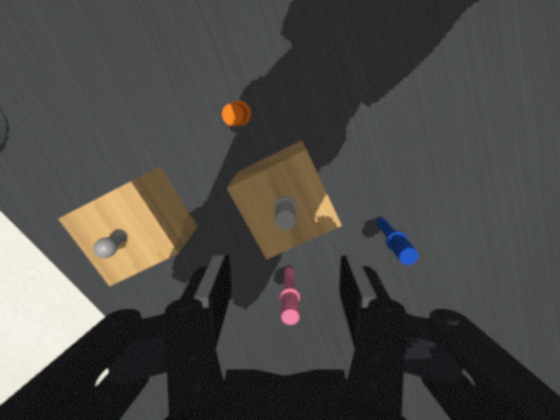

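Knob in its block spans rows 198–230 at column 285, with its top disc at about (286,219); blue (400,246), pink (290,300) and orange (236,113) look-alikes stand clear.

```bash
python3 - <<'E'
from h import *
st=read_state(); c=capture("wrist")
g=c["img"].astype(int); sub=g[192:240,268:306]
m=(sub.max(2)-sub.min(2)<28); n,l,s,ce=cv2.connectedComponentsWithStats(m.astype(np.uint8))
for i in range(1,n):
    if s[i,4]>40: print(s[i]+[268,192,0,0,0],ce[i]+[268,192])
for r in m[::2]: print("".join(".#"[v] for v in r))
print(at_z(c,(286,219),.096,st))
for d in cut_out(c,"pin")+spot_in(c,"pin")+spot_point(c,"pin_tip"): print(round(d["score"],2),np.round(d["uv"]))
E
```

```text
[275 195  23  33 627] [285.90590112 210.64433812]Traceback (most recent call last):
  File "<stdin>", line 7, in <module>
  File "<stdin>", line 7, in <genexpr>
TypeError: string indices must be integers, not 'numpy.bool'
```

Call:
step_arm(motion=[{"ax": 0, "ay": 0, "az": 0, "x": 0, "y": 0.2, "z": -3, "hand": 100}, {"ax": 0, "ay": 0, "az": 0, "x": 0, "y": 0, "z": -3, "hand": 100}, {"ax": 0, "ay": 0, "az": 0, "x": 0, "y": 0, "z": -2.5, "hand": 100}, {"ax": 0, "ay": 0, "az": 0, "x": 0, "y": 0, "z": -1.3, "hand": 100}, {"ax": 0, "ay": 0, "az": 0, "x": 0, "y": 0, "z": -0.5, "hand": 100}, {"ax": 0, "ay": 0, "az": 0, "x": 0, "y": 0, "z": 0, "hand": 100}, {"ax": 0, "ay": 0, "az": 0, "x": 0, "y": 0, "z": 0, "hand": 100}])

```text
clock: 10.5
eef_pos: [0.483, 0.2543, 0.0931]
eef_rot: [-1.819, 2.559, -0.0]
force: [-0.3, -0.8, 0.8]
finger_gap: 0.0516
gripper_force: 0.0
```

Call:
step_arm(motion=[{"ax": 0, "ay": 0, "az": 0, "x": 0, "y": 0, "z": -0.2, "hand": 100}, {"ax": 0, "ay": 0, "az": 0, "x": 0, "y": 0, "z": 0, "hand": 255}, {"ax": 0, "ay": 0, "az": 0, "x": 0, "y": 0, "z": 0, "hand": 255}, {"ax": 0, "ay": 0, "az": 0, "x": 0, "y": 0, "z": 0, "hand": 255}, {"ax": 0, "ay": 0, "az": 0, "x": 0, "y": 0, "z": 0, "hand": 255}, {"ax": 0, "ay": 0, "az": 0, "x": 0, "y": 0, "z": 0, "hand": 255}], newtons=60)

```text
clock: 11.1
eef_pos: [0.4826, 0.2539, 0.0904]
eef_rot: [-1.82, 2.56, -0.0]
force: [-1.5, -0.1, 5.9]
finger_gap: 0.014
gripper_force: 58.4
```

Call:
step_arm(motion=[{"ax": 0, "ay": 0, "az": 0, "x": 0, "y": 0, "z": 1, "hand": 255}, {"ax": 0, "ay": 0, "az": 0, "x": 0, "y": 0, "z": 2.5, "hand": 255}, {"ax": 0, "ay": 0, "az": 0, "x": 0, "y": 0, "z": 3, "hand": 255}, {"ax": 0, "ay": 0, "az": 0, "x": 0, "y": 0, "z": 3, "hand": 255}, {"ax": 0, "ay": 0, "az": 0, "x": 0, "y": 0, "z": 2, "hand": 255}, {"ax": 0, "ay": 0, "az": 0, "x": 0, "y": 0, "z": 0, "hand": 255}])

```text
clock: 11.7
eef_pos: [0.4835, 0.2547, 0.2082]
eef_rot: [-1.817, 2.556, -0.001]
force: [0.3, 0.9, -0.4]
finger_gap: 0.0137
gripper_force: 58.5
```

Call:
step_arm(motion=[{"ax": 0, "ay": 0, "az": 0, "x": 0.6, "y": -3.5, "z": 0, "hand": 255}, {"ax": 0, "ay": 0, "az": 0, "x": 0.6, "y": -3.5, "z": 0, "hand": 255}, {"ax": 0, "ay": 0, "az": 0, "x": 0.6, "y": -3.5, "z": 0, "hand": 255}, {"ax": 0, "ay": 0, "az": 0, "x": 0.6, "y": -3.5, "z": 0, "hand": 255}, {"ax": 0, "ay": 0, "az": 0, "x": 0.6, "y": -3.5, "z": 0, "hand": 255}, {"ax": 0, "ay": 0, "az": 0, "x": 0.6, "y": -3.5, "z": 0, "hand": 255}, {"ax": 0, "ay": 0, "az": 0, "x": 0.6, "y": -3.5, "z": 0, "hand": 255}, {"ax": 0, "ay": 0, "az": 0, "x": 0.6, "y": -3.5, "z": 0, "hand": 255}, {"ax": 0, "ay": 0, "az": 0, "x": 0.6, "y": -3.5, "z": 0, "hand": 255}, {"ax": 0, "ay": 0, "az": 0, "x": 0.6, "y": -3.5, "z": 0, "hand": 255}, {"ax": 0, "ay": 0, "az": 0, "x": 0.5, "y": -2.9, "z": 0, "hand": 255}, {"ax": 0, "ay": 0, "az": 0, "x": 0, "y": 0, "z": 0, "hand": 255}])

```text
clock: 12.9
eef_pos: [0.5468, -0.1308, 0.2036]
eef_rot: [1.81, -2.565, 0.001]
force: [-1.0, 0.9, -0.9]
finger_gap: 0.014
gripper_force: 58.6
```

Call:
step_arm(motion=[{"ax": 0, "ay": 0, "az": 0, "x": 0, "y": 0, "z": -2, "hand": 255}, {"ax": 0, "ay": 0, "az": 0, "x": 0, "y": 0, "z": 0, "hand": 255}, {"ax": 0, "ay": 0, "az": 0, "x": 0, "y": 0, "z": 0, "hand": 255}])

```text
clock: 13.2
eef_pos: [0.5469, -0.1244, 0.1845]
eef_rot: [1.821, -2.559, -0.003]
force: [1.2, 0.1, 0.2]
finger_gap: 0.0138
gripper_force: 58.6
```

```bash
cat > q.py <<'E'
from h import *
import sys
st=read_state(); c=capture("wrist"); save(c,sys.argv[1])
print({k:np.round(st[k],4).tolist() for k in("clock","eef_pos","eef_rot","finger_gap","force")})
M=R.from_rotvec(st["eef_rot"]).as_matrix(); print("tooly",M[:,1],"toolz",M[:,2])
p=np.array(st["eef_pos"])
print("tip px if straight",proj(c,p-[0,0,.0784],st))
for l,z in(("mould_hinge",.066),("mould_eye",.066),("pin_tip",p[2]-.0784)):
    for d in spot_point(c,l)[:3]: print(l,round(d["score"],2),np.round(d["uv"],1),at_z(c,d["uv"],z,st).round(4))
E
python3 q.py w5
```

```text
{'clock': 13.2, 'eef_pos': [0.5469, -0.1244, 0.1845], 'eef_rot': [1.821, -2.5588, -0.0025], 'finger_gap': 0.0138, 'force': [1.1803, 0.0716, 0.2209]}
tooly [-0.94481292  0.32760488  0.00189325] toolz [-1.74561472e-03  7.44713992e-04 -9.99998199e-01]
tip px if straight [284.29684706 224.43978094]
mould_hinge 0.81 [278.3 320.5] [ 0.5862 -0.0272  0.066 ]
mould_eye 0.83 [280.6 190. ] [ 0.5453 -0.1374  0.066 ]
pin_tip 0.94 [284.7 224.4] [ 0.5466 -0.1243  0.1061]
pin_tip 0.33 [279.4 192.4] [ 0.5426 -0.1461  0.1061]
```

View pics/w5.png

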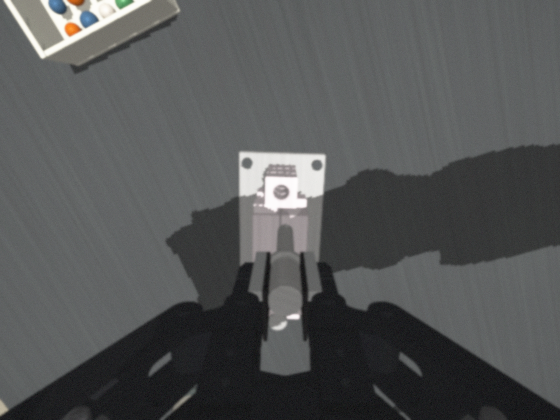

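Pin hangs straight with its tip at (285,224); eye hole at (281,191).

Call:
step_arm(motion=[{"ax": 0, "ay": 0, "az": 0, "x": -0.1, "y": -1.3, "z": 0, "hand": 255}, {"ax": 0, "ay": 0, "az": 0, "x": 0, "y": 0, "z": -2, "hand": 255}, {"ax": 0, "ay": 0, "az": 0, "x": 0, "y": 0, "z": 0, "hand": 255}, {"ax": 0, "ay": 0, "az": 0, "x": 0, "y": 0, "z": 0, "hand": 255}])

```text
clock: 13.8
eef_pos: [0.5462, -0.1388, 0.1651]
eef_rot: [1.819, -2.561, -0.001]
force: [0.6, -0.1, -0.0]
finger_gap: 0.0138
gripper_force: 58.7
```

```bash
python3 q.py w6; python3 - <<'E'
import cv2
i=cv2.imread("pics/w6.png"); cv2.imwrite("pics/w6c.png",cv2.resize(i[150:270,210:360],None,fx=5,fy=5,interpolation=cv2.INTER_CUBIC))
E
```

```text
{'clock': 13.8, 'eef_pos': [0.5462, -0.1388, 0.1651], 'eef_rot': [1.8193, -2.5605, -0.0007], 'finger_gap': 0.0138, 'force': [0.5504, -0.1333, -0.0063]}
tooly [-9.44316982e-01  3.29036511e-01  6.42629487e-04] toolz [-6.66932512e-04  3.90037156e-05 -9.99999777e-01]
tip px if straight [284.44583933 224.47521563]
mould_hinge 0.75 [282.4 349.3] [ 0.5867 -0.0279  0.066 ]
mould_eye 0.71 [285.3 217.8] [ 0.5465 -0.136   0.066 ]
pin_tip 0.67 [283.9 225.5] [ 0.5467 -0.1382  0.0867]
```

View pics/w6c.png

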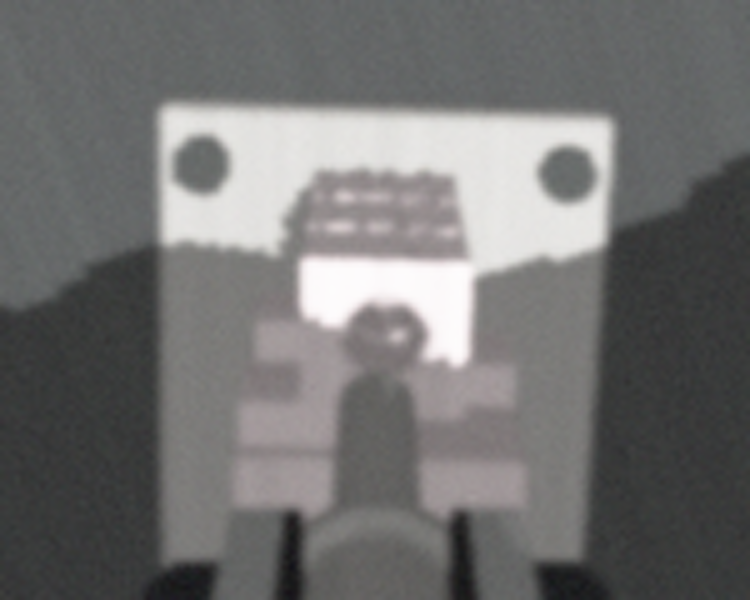

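Hole at crop (386,337), i.e. (287,217); tip at about (285,225), 2 cm higher.

Call:
step_arm(motion=[{"ax": 0, "ay": 0, "az": 0, "x": 0, "y": 0.2, "z": -0.8, "hand": 255}, {"ax": 0, "ay": 0, "az": 0, "x": 0, "y": 0, "z": -0.8, "hand": 255}, {"ax": 0, "ay": 0, "az": 0, "x": 0, "y": 0, "z": 0, "hand": 255}, {"ax": 0, "ay": 0, "az": 0, "x": 0, "y": 0, "z": 0, "hand": 255}])

```text
clock: 14.4
eef_pos: [0.5461, -0.1361, 0.1485]
eef_rot: [1.82, -2.56, -0.001]
force: [0.2, 0.3, -1.1]
finger_gap: 0.0138
gripper_force: 58.7
```

```bash
python3 q.py w7; python3 - <<'E'
import cv2
i=cv2.imread("pics/w7.png"); cv2.imwrite("pics/w7c.png",cv2.resize(i[190:260,240:330],None,fx=8,fy=8,interpolation=cv2.INTER_CUBIC))
E
```

```text
{'clock': 14.4, 'eef_pos': [0.5461, -0.1361, 0.1485], 'eef_rot': [1.8201, -2.5598, -0.0011], 'finger_gap': 0.0138, 'force': [0.2015, 0.3056, -1.0748]}
tooly [-0.94453911  0.32839756  0.00095276] toolz [-9.29108301e-04  2.28936387e-04 -9.99999542e-01]
tip px if straight [284.40885802 224.4646078 ]
mould_hinge 0.94 [280.9 362.9] [ 0.587  -0.0273  0.066 ]
mould_hinge 0.38 [284.2 223. ] [ 0.5465 -0.1357  0.066 ]
mould_eye 0.56 [285.7 221.6] [ 0.5452 -0.1363  0.066 ]
pin_tip 0.91 [284.7 225.9] [ 0.5463 -0.1351  0.0701]
```

View pics/w7c.png

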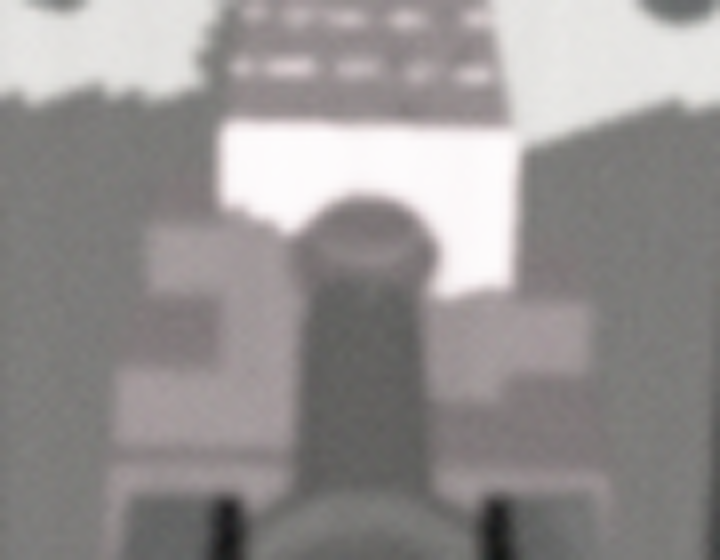

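Tip sits right over the hole (hole centre at crop (369,264), shank axis at column 367). Insert.

Call:
step_arm(motion=[{"ax": 0, "ay": 0, "az": 0, "x": 0, "y": 0, "z": -0.5, "hand": 255}, {"ax": 0, "ay": 0, "az": 0, "x": 0, "y": 0, "z": -0.5, "hand": 255}, {"ax": 0, "ay": 0, "az": 0, "x": 0, "y": 0, "z": -0.5, "hand": 255}, {"ax": 0, "ay": 0, "az": 0, "x": 0, "y": 0, "z": 0, "hand": 255}, {"ax": 0, "ay": 0, "az": 0, "x": 0, "y": 0, "z": 0, "hand": 255}])

```text
clock: 15.1
eef_pos: [0.5461, -0.1363, 0.1336]
eef_rot: [1.82, -2.56, -0.001]
force: [0.6, -0.9, -1.8]
finger_gap: 0.0138
gripper_force: 58.7
```

Call:
step_arm(motion=[{"ax": 0, "ay": 0, "az": 0, "x": 0, "y": 0, "z": -0.5, "hand": 255}, {"ax": 0, "ay": 0, "az": 0, "x": 0, "y": 0, "z": -0.5, "hand": 255}, {"ax": 0, "ay": 0, "az": 0, "x": 0, "y": 0, "z": -0.5, "hand": 255}, {"ax": 0, "ay": 0, "az": 0, "x": 0, "y": 0, "z": 0, "hand": 255}])

```text
clock: 15.5
eef_pos: [0.546, -0.1363, 0.1181]
eef_rot: [1.82, -2.56, -0.001]
force: [-0.9, -1.2, -1.6]
finger_gap: 0.0138
gripper_force: 58.7
```

Call:
step_arm(motion=[{"ax": 0, "ay": 0, "az": 0, "x": 0, "y": 0, "z": -0.5, "hand": 255}, {"ax": 0, "ay": 0, "az": 0, "x": 0, "y": 0, "z": -0.5, "hand": 255}, {"ax": 0, "ay": 0, "az": 0, "x": 0, "y": 0, "z": -0.5, "hand": 255}, {"ax": 0, "ay": 0, "az": 0, "x": 0, "y": 0, "z": 0, "hand": 255}])

```text
clock: 15.9
eef_pos: [0.546, -0.1363, 0.1031]
eef_rot: [1.82, -2.56, -0.001]
force: [-2.6, -1.9, -1.6]
finger_gap: 0.0141
gripper_force: 58.7
```

Call:
step_arm(motion=[{"ax": 0, "ay": 0, "az": 0, "x": 0, "y": 0, "z": -0.5, "hand": 255}, {"ax": 0, "ay": 0, "az": 0, "x": 0, "y": 0, "z": -0.4, "hand": 255}, {"ax": 0, "ay": 0, "az": 0, "x": 0, "y": 0, "z": 0, "hand": 255}])

```text
clock: 16.2
eef_pos: [0.546, -0.1364, 0.0943]
eef_rot: [1.82, -2.56, -0.001]
force: [-2.0, -2.3, -2.5]
finger_gap: 0.0139
gripper_force: 58.7
```

Call:
step_arm(motion=[{"ax": 0, "ay": 0, "az": 0, "x": 0, "y": 0, "z": -0.2, "hand": 255}, {"ax": 0, "ay": 0, "az": 0, "x": 0, "y": 0, "z": 0, "hand": 255}])

```text
clock: 16.4
eef_pos: [0.5461, -0.1364, 0.0927]
eef_rot: [1.82, -2.56, -0.0]
force: [-2.1, -2.4, -2.6]
finger_gap: 0.0141
gripper_force: 58.7
```

Call:
step_arm(motion=[{"ax": 0, "ay": 0, "az": 0, "x": 0, "y": 0, "z": -0.2, "hand": 255}, {"ax": 0, "ay": 0, "az": 0, "x": 0, "y": 0, "z": 0, "hand": 255}])

```text
clock: 16.6
eef_pos: [0.5462, -0.1365, 0.0924]
eef_rot: [1.82, -2.561, 0.002]
force: [-6.8, -3.4, 13.2]
finger_gap: 0.0142
gripper_force: 60.5
```

Flange is home (13 N at the expected height). Release, rise, shift over the mould's middle, and open fully.

Call:
step_arm(motion=[{"ax": 0, "ay": 0, "az": 0, "x": 0, "y": 0, "z": 0.1, "hand": 110}, {"ax": 0, "ay": 0, "az": 0, "x": 0, "y": 0, "z": 0, "hand": 110}, {"ax": 0, "ay": 0, "az": 0, "x": 0, "y": 0, "z": 0, "hand": 110}, {"ax": 0, "ay": 0, "az": 0, "x": 0, "y": 0, "z": 0, "hand": 110}, {"ax": 0, "ay": 0, "az": 0, "x": 0, "y": 0, "z": 1, "hand": 110}, {"ax": 0, "ay": 0, "az": 0, "x": 0, "y": 0, "z": 3, "hand": 110}, {"ax": 0, "ay": 0, "az": 0, "x": 0, "y": 0, "z": 4, "hand": 110}, {"ax": 0, "ay": 0, "az": 0, "x": 0, "y": 0, "z": 3, "hand": 0}, {"ax": 0, "ay": 0, "az": 0, "x": 0, "y": 0, "z": 0, "hand": 0}, {"ax": 0, "ay": 0, "az": 0, "x": 0, "y": 0, "z": 0, "hand": 0}, {"ax": 0, "ay": 0, "az": 0, "x": 0, "y": 0, "z": 0, "hand": 0}])

```text
clock: 17.7
eef_pos: [0.5458, -0.1362, 0.2014]
eef_rot: [1.82, -2.56, -0.001]
force: [0.0, 0.6, 0.4]
finger_gap: 0.0854
gripper_force: 0.0
```

```bash
python3 q.py w8; python3 - <<'E'
from h import *
i=cv2.imread("pics/w8.png"); s=capture("side"); save(s,"s8")
u=proj(s,[.5461,-.1363,.07]).astype(int); print(u)
a=cv2.resize(i[150:400,180:400],(440,500)); b=cv2.resize(s["img"][u[1]-40:u[1]+60,u[0]-50:u[0]+20,::-1],(350,500),interpolation=cv2.INTER_CUBIC)
cv2.imwrite("pics/w8c.png",np.hstack([a,b]))
for l in("pin","pin_tip"): print(l,[(round(d["score"],2),np.round(d["uv"]).tolist()) for d in spot_in(s,l)[:5]])
E
```

```text
{'clock': 17.7, 'eef_pos': [0.5458, -0.1362, 0.2014], 'eef_rot': [1.8197, -2.5598, -0.0014], 'finger_gap': 0.0854, 'force': [0.0088, 0.567, 0.3759]}
tooly [-0.94446684  0.32860429  0.0012665 ] toolz [-1.27634549e-03  1.85745211e-04 -9.99999168e-01]
tip px if straight [284.37156299 224.48191746]
mould_hinge 0.67 [278.5 320.9] [ 0.5898 -0.0268  0.066 ]
mould_eye 0.86 [281.3 200.4] [ 0.5484 -0.1366  0.066 ]
[310 190]
pin [(0.96, [216.0, 359.0]), (0.73, [286.0, 372.0]), (0.61, [277.0, 290.0])]
pin_tip [(0.71, [288.0, 371.0]), (0.6, [216.0, 359.0]), (0.56, [276.0, 284.0])]
```

View pics/w8c.png

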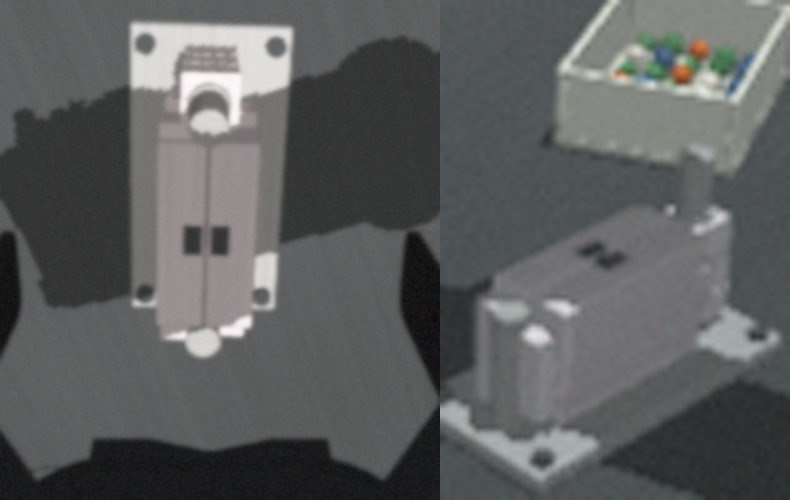

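The pin stands home with its flange on the top eye and the mould's seam closed (left: knob (210,118), seam at column 207). Now the squeeze.

Call:
step_arm(motion=[{"ax": 0, "ay": 0, "az": 0, "x": 1, "y": 2.9, "z": 0, "hand": 0}, {"ax": 0, "ay": 0, "az": 0, "x": 1.1, "y": 2.9, "z": 0, "hand": 0}, {"ax": 0, "ay": 0, "az": 0, "x": 0, "y": 0, "z": 0, "hand": 0}, {"ax": 0, "ay": 0, "az": 0, "x": 0, "y": 0, "z": -3, "hand": 0}, {"ax": 0, "ay": 0, "az": 0, "x": 0, "y": 0, "z": -3, "hand": 0}, {"ax": 0, "ay": 0, "az": 0, "x": 0, "y": 0, "z": -2, "hand": 0}, {"ax": 0, "ay": 0, "az": 0, "x": 0, "y": 0, "z": 0, "hand": 0}])

```text
clock: 18.75
eef_pos: [0.5655, -0.0785, 0.1193]
eef_rot: [1.818, -2.557, -0.005]
force: [0.1, -0.3, 0.4]
finger_gap: 0.0855
gripper_force: 0.0
```

Call:
step_arm(motion=[{"ax": 0, "ay": 0, "az": 0, "x": 0, "y": 0, "z": -2, "hand": 0}, {"ax": 0, "ay": 0, "az": 0, "x": 0, "y": 0, "z": -2, "hand": 0}, {"ax": 0, "ay": 0, "az": 0, "x": 0, "y": 0, "z": -1.5, "hand": 0}, {"ax": 0, "ay": 0, "az": 0, "x": 0, "y": 0, "z": -1, "hand": 0}, {"ax": 0, "ay": 0, "az": 0, "x": 0, "y": 0, "z": 0, "hand": 0}, {"ax": 0, "ay": 0, "az": 0, "x": 0, "y": 0, "z": 0, "hand": 0}])

```text
clock: 19.35
eef_pos: [0.5679, -0.0783, 0.0578]
eef_rot: [-1.82, 2.56, -0.001]
force: [-0.3, 0.2, -0.3]
finger_gap: 0.0855
gripper_force: 0.0
```

Call:
step_arm(motion=[{"ax": 0, "ay": 0, "az": 0, "x": 0, "y": 0, "z": 0, "hand": 255}, {"ax": 0, "ay": 0, "az": 0, "x": 0, "y": 0, "z": 0, "hand": 255}, {"ax": 0, "ay": 0, "az": 0, "x": 0, "y": 0, "z": 0, "hand": 255}, {"ax": 0, "ay": 0, "az": 0, "x": 0, "y": 0, "z": 0, "hand": 255}, {"ax": 0, "ay": 0, "az": 0, "x": 0, "y": 0, "z": 0, "hand": 255}, {"ax": 0, "ay": 0, "az": 0, "x": 0, "y": 0, "z": 0, "hand": 255}], newtons=40)

```text
clock: 19.95
eef_pos: [0.5679, -0.0784, 0.0578]
eef_rot: [-1.818, 2.561, -0.001]
force: [-0.4, -0.5, 6.4]
finger_gap: 0.0436
gripper_force: 40.6
```

Gap is 43.6 mm and the grip well centred; now squeeze firmly.

Call:
step_arm(motion=[{"ax": 0, "ay": 0, "az": 0, "x": 0, "y": 0, "z": 0, "hand": 255}, {"ax": 0, "ay": 0, "az": 0, "x": 0, "y": 0, "z": 0, "hand": 255}, {"ax": 0, "ay": 0, "az": 0, "x": 0, "y": 0, "z": 0, "hand": 255}, {"ax": 0, "ay": 0, "az": 0, "x": 0, "y": 0, "z": 0, "hand": 255}, {"ax": 0, "ay": 0, "az": 0, "x": 0, "y": 0, "z": 0, "hand": 255}, {"ax": 0, "ay": 0, "az": 0, "x": 0, "y": 0, "z": 0, "hand": 255}], newtons=90)

```text
clock: 20.55
eef_pos: [0.5679, -0.0784, 0.058]
eef_rot: [-1.818, 2.561, -0.002]
force: [-0.6, 0.1, 7.7]
finger_gap: 0.0424
gripper_force: 91.2
```

```bash
python3 -c "
from workcell import *
print(finish_job())"
```

```text
the job is handed in; nothing more can be done
None
```

The mould is shut, the pin sits home with its flange on the top eye, and I handed the job in at about 21 s with the two halves still squeezed at 91 N; the punch, jar, basket and look-alikes were never touched.

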